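Aim the sorting chute at the big-stone bin and clamp it

TASK

Set up the sorting chute for big stones: gently push the swivelling chute round by its side until its mouth is over the middle of the bin that holds the big lump, then push the clamp lever fully round (clockwise, seen from above) to its stop. Push only, with a fingertip or the outside of the fingers: do not grip the chute or lift anything, and leave the bins, the stones and the other things on the table where they are.

Things in the scene. Friction and masses are not known exactly. Their poses are not given: they have to be found in the camera images.
- station: grey fixed stand of the chute. Origin on the table under the chute's post; x points to the fan of bins, y to the left. The post is 40 mm across, topped by the chute's funnel, 68 mm across, top at 215 mm. A beam on the table runs 250 mm along -y to a pedestal 56 mm square, 82 mm high, that carries the clamp lever
- chute: open aluminium trough turning about the upright post. Origin on the turning axis at table height; x points horizontally along the chute to its mouth. 48 mm wide outside, from 20 to 180 mm off the axis, sloping down outward: sides 118 to 155 mm above the table at 130 mm from the axis. Turns 1.25 rad either way from the station's x, stiffly (0.22 N m), and stays where left
- chute_mouth (a point): point at the mouth of the chute, 175 mm from the turning axis, 108 mm above the table; the sides there stand from 105 to 142 mm above the table; axes as the chute's (y is sideways)
- lever (a joint): angle of the clamp lever, rad: 0 to 0.2 at the start (free), 1.15 at its stop (clamped); grows as the lever is pushed clockwise seen from above, its end swinging away from the chute to the right. At 0 it points 0.25 rad to the left of the station's x axis. Turns stiffly (0.15 N m) and stays where left
- lever_pivot (a point): on the lever's vertical turning axis, at the mid-height of its arm, 95 mm above the table
- lever_end (a point): centre of the round end of the lever, 105 mm from the pivot, 95 mm above the table. The lever is a level steel bar 14 mm wide and 16 mm high with a round end 24 mm across, and a round hub 44 mm across
- bin_1: one of three equal open white plastic bins, 112 x 112 mm outside, 58 mm high, 4 mm walls, loose, standing in a fan some 200 mm from the chute's turning axis, in any order; origin at the centre of its underside
- bin_2: the same as bin_1: one of three equal open white plastic bins, 112 x 112 mm outside, 58 mm high, 4 mm walls, loose; origin at the centre of its underside
- bin_3: the same as bin_1: one of three equal open white plastic bins, 112 x 112 mm outside, 58 mm high, 4 mm walls, loose; origin at the centre of its underside
- lump: the big raw stone, about 60 mm long and 35 mm high, lying in one of the bins; origin under its middle. The other bins hold only chips of 25 to 30 mm, of the same stone
- chip_d: a 34 mm raw stone lying on the table near the chute's post, a bystander; origin under its middle
- spray: spray bottle, 88 mm across, 230 mm tall, standing to the left; a bystander; origin under its middle
- brush: hand brush lying on the table near the lever, a bystander; origin under its middle
- jar: glass jar with a steel lid, 66 mm across, 85 mm tall, standing left of the post; a bystander; origin under its middle
- chip_a: small stone of 28 mm lying in a bin without the big lump; origin under its middle
- chip_b: small stone of 25 mm lying in the same bin as chip_a; origin under its middle
- chip_c: small stone of 30 mm lying in the third bin; origin under its middle
- caliper: steel caliper, 180 mm long, lying flat left of the bins; a bystander; origin under its middle
Not all that is in view belongs to the job. Leave any pink look-alike of the lump alone.

How it is judged:
By the outcome, as a careful person would: the job done as asked, in the order asked, and still so for the second after the job is handed in, with the robot touching nothing.
It also fails if it takes over 51 s, if anything falls off the work surface, if the arm or the gripper's body presses on something with over 40 N, if the wrist force passes 120 N, or if a joint passes its speed limit or range.

ROBOT

A 7-joint arm with a two-finger parallel gripper is mounted at the origin on the work surface. World frame = base frame: x ahead of the robot, y to its left, z up, the work surface at z = 0. Lengths are in m, angles in rad, forces in N, time in s.
With the tool pointing down it reaches from about 0.425 to 0.875 m from the base axis. Payload 4.7 kg.
Tool frame: the origin (TCP) lies midway between the tips of the shut fingers; the grasp point (between the pads) lies ctrl.grasp_offset behind it (ctrl.grasp_offset is the distance from the TCP to the grasp point, in m); z points along the fingers, y is the line along which they close (so a half turn about z gives the same grasp; the last joint's range is limited). The gripper opens to 87 mm and grips with 3 to 60 N. Pads are 19 mm wide; open, the fingers measure 117 mm over their backs; the gripper's body (75 mm by 190 mm) begins 51 mm behind the grasp point.
Start: joints at [-1.263, 0.321, -0.07, 1.45, 0.023, 1.371, -0.057], TCP at [0.188, 0.622, 0.223] pointing down, gripper open.
Joint ranges: [-2.86, 2.86], [-0.3, 2.09], [-1.38, 1.24], [0.06, 2.45], [-1.56, 4.7], [0.09, 2.05], [-2.69, 2.69]. Speed limits (rad/s): [2.57, 2.57, 3.14, 3.14, 3.14, 3.14, 3.14].

INTERFACE

Orientations are given as a rotation vector (axis times angle).
In Python, from bench import ctrl gives the robot as it stands. The module is installed in compiled form; this text tells all that it offers.
- The arm moves only by the tool jog_arm, never from a script. Its argument "moves" is one flat list of numbers, 7 for each row, row after row: the shift along the tool's x, y, z in units of 30 cm (1.0 is 30 cm), then the turn, a rotation vector about the tool's x, y, z in units of 60 degrees (1.0 is 60 degrees), then the gripper's target within -1 to 1 (fully open at 1, half-way at 0, shut at -1). In form: [x, y, z, wx, wy, wz, fingers, x, y, z, wx, wy, wz, fingers, ...]. A call has exactly 8 rows; each row is the pose to reach, as a shift and turn from the pose commanded when the call began, along the tool's axes at that moment; what a row does not reach only later rows make up. A row lasts 1/8 s, in which the tool goes at most 62.5 mm and 10.7 degrees, less where a joint would pass 70% of its speed; a pose out of reach is approached as far as the arm can. A call with a number of a shift or a turn outside -1 to 1 is refused whole. A call with a gripper value outside its range is refused whole. The fingers move at their own pace and stop on an object; "newtons" is the grip in N (left out, the last holds). Time passes only in rows, so rows that repeat a pose let the fingers close, or fill a call up. It gives the time, the measured TCP pose, the force, the opening and the grip force at its end, in the units of the state.
- ctrl.get_state(): the state, without advancing time (a new reading comes with each control period).
- ctrl.get_image(name): name is "side" or "top"; returns a dict with "pixels" (480x640x3 uint8, red, green, blue), "fx", "fy", "cx", "cy" (pixels), "xyz" and "rotation" of the camera in the world. Camera axes: x right, y up, looking along -z (the intrinsics and any distortion apply to the point x, -y, -z); pixel columns grow to the right and rows downward; lengths in m; the calibration is good to about 2 mm. A picture is of the moment at which its call begins. There is no depth.
- ctrl.close_job(): hands the job in; it is judged then, once.
The state is a dict: "time": time; "joint_positions": joint angles; "qd": joint speeds; "joint_torque": joint torques, N m; "position": TCP position; "tool_rot": TCP orientation; "ft_force": force on the tool from outside, world axes, zero at the start; "torque": the same for the moment, N m; "grip_width": opening from 0.0 (shut) to 1.0 (fully open); "grip_force": force on a finger pad.
Only numpy, scipy, OpenCV 4.12 (cv2) and the standard library are available. Lean on these libraries where they do the work, as an engineer would, in place of code of your own. Each camera call takes 0.05 s, during which the arm holds its last target. There are 200 camera calls.

## Working session

There is one attempt and no reset: what is moved stays moved. The work goes in short steps, Python scripts to look and compute and a tool call to move; the robot and the scene stay as the last step left them, time stands still between calls to the robot, and variables do not carry over. Pictures are saved under pics/ and viewed, at most 10 in all, crops included, and the job is handed in when it is done.

Besides the shell and the picture viewer there is one more tool, called after "Emit:" as name(argument=value, ...) on one line, values as JSON. jog_arm: Moves the arm, as the interface text tells. Its arguments: {"type":"object","properties":{"moves":{"type":"array"},"newtons":{"type":"number"}},"required":["moves"]}

```bash
mkdir -p pics; cat > h.py <<'E'
import numpy as np, cv2
from bench import ctrl
def snap(n,f):
    d=ctrl.get_image(n); cv2.imwrite(f'pics/{f}.png',cv2.cvtColor(d['pixels'],cv2.COLOR_RGB2BGR))
    np.savez(f'pics/{f}.npz',**{k:v for k,v in d.items()}); return d
def ray(d,u,v,z):
    r=np.array([(u-d['cx'])/d['fx'],-(v-d['cy'])/d['fy'],-1.]); r=d['rotation']@r
    return d['xyz']+r*(z-d['xyz'][2])/r[2]
def proj(d,p):
    c=np.asarray(d['rotation']).T@(np.asarray(p)-d['xyz']); return d['cx']+d['fx']*c[0]/-c[2], d['cy']-d['fy']*c[1]/-c[2]
def load(f): return dict(np.load(f'pics/{f}.npz'))
E
python3 - <<'E'
from h import *
for n in('top','side'):
    d=snap(n,n+'0'); print({k:v for k,v in d.items() if k!='pixels'})
print(ctrl.get_state(), ctrl.grasp_offset)
E
```

```text
{'fx': 462.1433427408334, 'fy': 462.1433427408334, 'cx': 320.793721248052, 'cy': 238.8212197078673, 'xyz': array([0.47118799, 0.05687225, 1.03820166]), 'rotation': array([ 0.10747063, -0.0665213 , -1.5429625 ])}
{'fx': 483.9715509552282, 'fy': 483.9715509552282, 'cx': 325.15727686924055, 'cy': 241.25642439737754, 'xyz': array([0.26487949, 0.9666492 , 0.78965573]), 'rotation': array([ 0.2005029 , -1.29888472, -2.4995795 ])}
{'time': 0.1, 'joint_positions': array([-1.26290184,  0.32175278, -0.07007491,  1.45155266,  0.02256502,
        1.3708062 , -0.05691976]), 'qd': array([ 0.00165144, -0.00220487,  0.00022294, -0.00119653,  0.00150347,
       -0.00281244, -0.00216149]), 'joint_torque': array([ 4.16679604e-04, -4.92568946e+01, -4.05507199e-01, -3.13400745e+01,
       -6.42663846e-02,  3.94344761e-02,  5.65036282e-05]), 'position': array([0.18812689, 0.62165873, 0.22156844]), 'tool_rot': array([-4.59817874e-01, -3.10756510e+00,  2.70494090e-03]), 'ft_force': array([ 0.9542632 , -0.57777356, -0.28733622]), 'torque': array([ 0.03072171, -0.00509522, -0.01581001]), 'grip_force': 0.0, 'grip_width': 1.0023566898592846} 0.0187
```

View pics/top0.png

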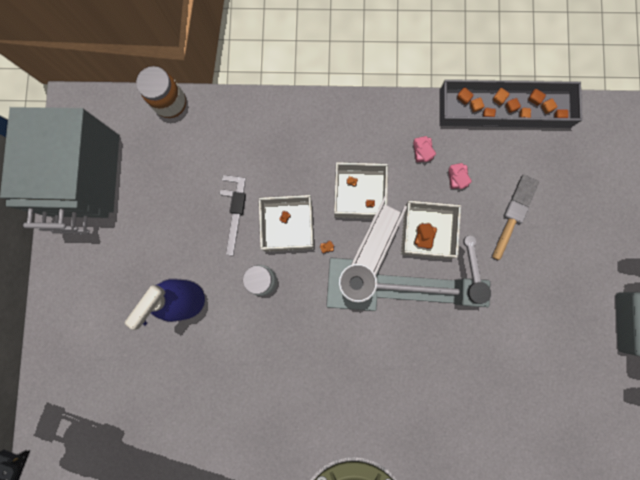

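View pics/side0.png

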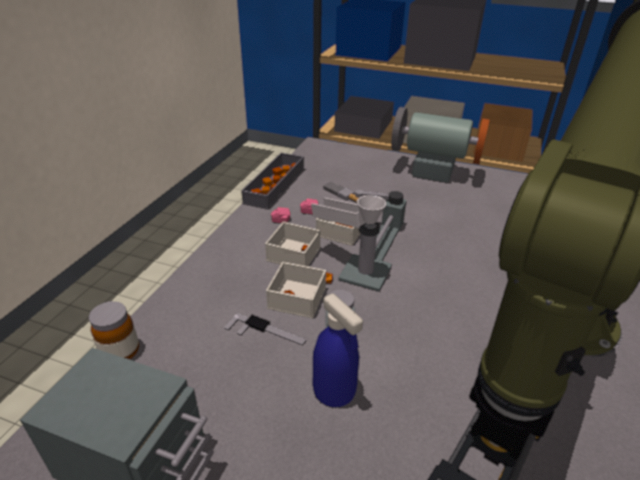

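```bash
cat >> h.py <<'E'
_l=load
def load(f):
    d=_l(f); d['rotation']=cv2.Rodrigues(d['rotation'])[0]; return d
E
python3 - <<'E'
from h import *
d=load('top0')
for n,u,v,z in [('funnel',357,283,.215),('hub',479,293,.105),('leverend',469,241,.1),('lump',427,236,.02),
 ('mouthL',385,201,.142),('mouthR',405,209,.142)]: print(n,ray(d,u,v,z).round(4))
for q in ([(404,203),(460,204),(458,260),(404,251)],[(336,163),(387,164),(386,217),(335,215)],[(260,199),(312,196),(314,250),(261,253)]):
    p=np.array([ray(d,*c,.058) for c in q]); print(p[:,:2].round(3).tolist(),p.mean(0).round(3),np.linalg.norm(p-np.roll(p,1,0),axis=1).round(3))
im=d['pixels'][130:310,310:510,::-1]; cv2.imwrite('pics/c1.png',cv2.resize(im,(800,720),interpolation=3)[:600+120][:, :][60:660])
E
```

```text
funnel [0.4857 0.0134 0.215 ]
hub [ 0.4744 -0.235   0.105 ]
leverend [ 0.5786 -0.2175  0.1   ]
lump [ 0.5966 -0.1491  0.02  ]
mouthL [ 0.6487 -0.0423  0.142 ]
mouthR [ 0.6337 -0.0815  0.142 ]
[[0.662, -0.092], [0.662, -0.211], [0.542, -0.206], [0.559, -0.093]] [ 0.606 -0.151  0.058] [0.103 0.119 0.12  0.115]
[[0.747, 0.056], [0.747, -0.055], [0.631, -0.054], [0.632, 0.055]] [0.689 0.    0.058] [0.114 0.11  0.116 0.109]
[[0.664, 0.218], [0.673, 0.106], [0.556, 0.098], [0.547, 0.211]] [0.61  0.158 0.058] [0.117 0.113 0.117 0.113]
```

View pics/c1.png

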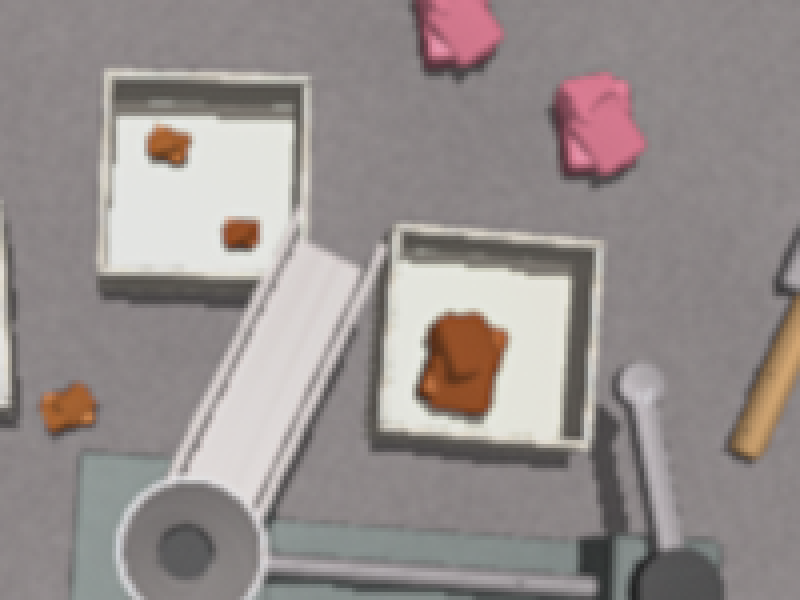

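```bash
python3 - <<'E'
from h import *
d=load('top0')
R=lambda x,y,z: ray(d,310+x/4,145+y/4,z)
f=R(193,549,.215);h=ray(d,480,293.5,.11);e=R(641,385,.103)
p=np.array([R(*c,.058) for c in [(393,226),(604,240),(590,450),(376,438)]]);b=p.mean(0)
ml=R(300,212,.142);mr=R(383,243,.142);m=(ml+mr)/2
a=lambda q:np.arctan2(q[1],q[0])
print('f',f,'h',h,'e',e,np.linalg.norm((e-h)[:2]),np.linalg.norm((f-h)[:2]))
print(b,np.linalg.norm(p-np.roll(p,1,0),axis=1),'dist',np.linalg.norm((b-f)[:2]))
print('m',m,np.linalg.norm((m-f)[:2]),np.linalg.norm(ml-mr))
th=a(f-h)-np.pi/2
print('station yaw',th,'chute',a(m-f),'target',a(b-f),'lever world',a(e-h),'lever q',.25+th-a(e-h),'final world ang',th+.25-1.15)
print('final mouth', f[:2]+.175*np.array([np.cos(a(b-f)),np.sin(a(b-f))]))
from scipy.spatial.transform import Rotation as Ro
s=ctrl.get_state();print(Ro.from_rotvec(s['tool_rot']).as_matrix().round(3))
E
```

```text
f [0.48709274 0.01125272 0.215     ] h [ 0.47343933 -0.2353639   0.11      ] e [ 0.57777825 -0.21915831  0.103     ] 0.10558992427172044 0.2469942804432148
[ 0.60618105 -0.15331667  0.058     ] [0.11446325 0.11232857 0.11287663 0.11247598] dist 0.20313815239077157
m [ 0.64745291 -0.06255359  0.142     ] 0.17652976068206971 0.04320239597757504
station yaw -0.05530644479348479 chute -0.431347882614898 target -0.9443828819768918 lever world 0.15408566571986215 lever q 0.04060788948665306 final world ang -0.9553064447934847
final mouth [ 0.58968526 -0.13052096]
[[-0.957  0.29  -0.   ]
 [ 0.29   0.957 -0.002]
 [-0.    -0.002 -1.   ]]
```

```bash
cat >> h.py <<'E'
from scipy.spatial.transform import Rotation as Ro
def rel(p,ydeg,s=None,P=None,yd0=None):
    """units for target TCP p with tool down and tool y at world angle ydeg"""
    s=s or ctrl.get_state(); R0=Ro.from_rotvec(s['tool_rot']); P0=np.array(s['position'])
    y=np.array([np.cos(np.radians(ydeg)),np.sin(np.radians(ydeg)),0]); z=np.array([0,0,-1.]); x=np.cross(y,z)
    Rt=Ro.from_matrix(np.c_[x,y,z])
    return np.r_[R0.inv().apply(np.array(p)-P0)/.3,(R0.inv()*Rt).as_rotvec()/np.radians(60)].round(3)
F=np.array([.487,.0113]); H=np.array([.4734,-.2354])
E
python3 - <<'E'
from h import *
print(rel([.655,.01,.36],65.3))
d=load('top0'); print(ray(d,178,300,.12)) # spray
E
```

```text
[-2.080e+00 -1.502e+00 -4.590e-01 -2.000e-03  0.000e+00  1.310e-01]
[0.44420963 0.36252496 0.12      ]
```

Emit:
jog_arm(moves=[0,0,-0.2,0,0,0,-1,0,0,-0.4,0,0,0,-1,-0.1,-0.07,-0.48,0,0,0,-1,-0.28,-0.2,-0.48,0,0,0,-1,-0.46,-0.33,-0.48,0,0,0,-1,-0.64,-0.46,-0.48,0,0,0,-1,-0.82,-0.59,-0.48,0,0,0,-1,-1,-0.72,-0.48,0,0,0,-1])

```text
time: 1.1
position: [0.4013, 0.3429, 0.3663]
tool_rot: [-0.46, -3.108, 0.0]
ft_force: [0.6, 1.1, -0.7]
grip_width: 0.174
grip_force: 0.0
```

```bash
python3 - <<'E'
from h import *
s=ctrl.get_state();print(s['position'],s['grip_width'],s['ft_force'],rel([.655,.01,.36],65.3))
E
```

```text
[0.40125337 0.34290768 0.36626771] 0.1735035980152182 [ 0.58249875  1.08971777 -0.66129762] [-1.131 -0.817  0.021 -0.    -0.     0.131]
```

Emit:
jog_arm(moves=[-0.17,-0.12,0,0,0,0,-1,-0.34,-0.24,0,0,0,0,-1,-0.5,-0.36,0,0,0,0.03,-1,-0.67,-0.48,0,0,0,0.06,-1,-0.83,-0.6,0,0,0,0.1,-1,-0.95,-0.7,0,0,0,0.13,-1,-1,-0.76,0,0,0,0.13,-1,-1,-0.76,0,0,0,0.13,-1])

```text
time: 2.1
position: [0.6217, 0.0373, 0.3659]
tool_rot: [-0.677, -3.067, 0.002]
ft_force: [-0.2, -0.9, -0.2]
grip_width: 0.009
grip_force: 0.0
```

```bash
python3 - <<'E'
from h import *
s=ctrl.get_state();print(s['position'],s['grip_width'],s['ft_force'],s['joint_positions'].round(2))
a=-.431;u=np.array([np.cos(a),np.sin(a)]);n=np.array([-u[1],u[0]])
p=F+.155*u+.067*n; print(p,rel([*p,.36],65.3),rel([*p,.12],65.3))
E
```

```text
[0.62167259 0.03727864 0.36585023] 0.008779343835070624 [-0.15140795 -0.88484985 -0.2008682 ] [-0.49  0.25  0.49  1.29 -0.12  1.63  1.12]
[0.65581624 0.00741691] [-0.145 -0.042  0.02  -0.002 -0.    -0.003] [-0.146 -0.041  0.82  -0.002 -0.    -0.003]
```

Emit:
jog_arm(moves=[-0.145,-0.04,0.02,0,0,0,-1,-0.145,-0.04,0.15,0,0,0,-1,-0.145,-0.04,0.3,0,0,0,-1,-0.145,-0.04,0.45,0,0,0,-1,-0.145,-0.04,0.6,0,0,0,-1,-0.145,-0.04,0.72,0,0,0,-1,-0.145,-0.04,0.82,0,0,0,-1,-0.145,-0.04,0.82,0,0,0,-1])

```text
time: 3.1
position: [0.6535, 0.0134, 0.1178]
tool_rot: [-0.665, -3.064, 0.001]
ft_force: [0.0, 0.2, -0.2]
grip_width: 0.009
grip_force: 0.0
```

```bash
python3 - <<'E'
from h import *
s=ctrl.get_state();print(s['position'],s['ft_force'])
snap('side','side1')
d=snap('top','top1'); im=d['pixels'][130:310,310:510,::-1]; cv2.imwrite('pics/c2.png',cv2.resize(im,(666,600),interpolation=3))
for a in np.linspace(-.50,-.95,10):
    u=np.array([np.cos(a),np.sin(a)]);n=np.array([-u[1],u[0]])
    print(round(a,2),rel([*(F+.155*u+.039*n),.12],90+np.degrees(a)))
E
```

```text
[0.65352067 0.01336771 0.11778698] [ 0.02271389  0.21396289 -0.18333468]
-0.5 [-0.013 -0.145  0.005  0.001  0.     0.069]
-0.55 [-0.017 -0.171  0.005  0.001  0.     0.116]
-0.6 [-0.019 -0.198  0.005  0.001  0.     0.164]
-0.65 [-0.021 -0.224  0.005  0.001  0.     0.212]
-0.7 [-0.021 -0.251  0.005  0.001  0.     0.26 ]
-0.75 [-0.019 -0.277  0.005  0.001  0.     0.307]
-0.8 [-0.017 -0.304  0.005  0.001  0.     0.355]
-0.85 [-0.013 -0.33   0.005  0.001  0.     0.403]
-0.9 [-0.007 -0.356  0.005  0.001  0.     0.451]
-0.95 [-0.001 -0.382  0.005  0.001  0.     0.498]
```

View pics/c2.png

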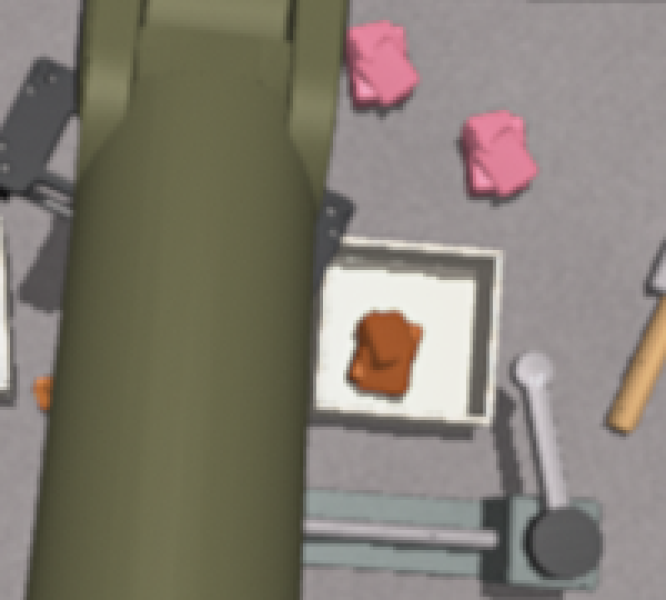

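Emit:
jog_arm(moves=[-0.005,-0.05,0.005,0,0,0,-1,-0.01,-0.09,0.005,0,0,0,-1,-0.01,-0.12,0.005,0,0,0.02,-1,-0.013,-0.145,0.005,0,0,0.069,-1,-0.017,-0.17,0.005,0,0,0.116,-1,-0.019,-0.198,0.005,0,0,0.164,-1,-0.021,-0.224,0.005,0,0,0.212,-1,-0.021,-0.25,0.005,0,0,0.26,-1])

```text
time: 4.2
position: [0.6302, -0.0604, 0.119]
tool_rot: [-1.085, -2.948, -0.0]
ft_force: [0.6, 2.2, 1.0]
grip_width: 0.002
grip_force: 0.9
```

```bash
python3 - <<'E'
from h import *
s=ctrl.get_state();print(s['position'],s['ft_force'],s['tool_rot'])
for a in np.linspace(-.65,-.95,13):
    u=np.array([np.cos(a),np.sin(a)]);n=np.array([-u[1],u[0]])
    print(round(a,3),rel([*(F+.155*u+.039*n),.12],90+np.degrees(a)))
E
```

```text
[ 0.6301843  -0.06037053  0.11899149] [0.64383663 2.1572827  1.02938985] [-1.08517519e+00 -2.94776189e+00 -9.84017946e-05]
-0.65 [ 0.01   0.031 -0.003 -0.    -0.    -0.053]
-0.675 [ 0.006  0.018 -0.003 -0.    -0.    -0.029]
-0.7 [ 0.002  0.005 -0.003 -0.    -0.    -0.005]
-0.725 [-0.001 -0.008 -0.003 -0.    -0.     0.019]
-0.75 [-0.004 -0.021 -0.003 -0.    -0.     0.043]
-0.775 [-0.006 -0.034 -0.003 -0.    -0.     0.066]
-0.8 [-0.008 -0.047 -0.003 -0.    -0.     0.09 ]
-0.825 [-0.01  -0.06  -0.003 -0.    -0.     0.114]
-0.85 [-0.012 -0.073 -0.003 -0.    -0.     0.138]
-0.875 [-0.013 -0.087 -0.003 -0.    -0.     0.162]
-0.9 [-0.014 -0.1   -0.003 -0.    -0.     0.186]
-0.925 [-0.014 -0.113 -0.003 -0.    -0.     0.21 ]
-0.95 [-0.015 -0.127 -0.003 -0.    -0.     0.234]
```

Emit:
jog_arm(moves=[-0.001,-0.008,0,0,0,0.019,-1,-0.004,-0.021,0,0,0,0.043,-1,-0.006,-0.034,0,0,0,0.066,-1,-0.008,-0.047,0,0,0,0.09,-1,-0.01,-0.06,0,0,0,0.114,-1,-0.012,-0.073,0,0,0,0.138,-1,-0.013,-0.087,0,0,0,0.162,-1,-0.013,-0.087,0,0,0,0.162,-1])

```text
time: 5.2
position: [0.616, -0.083, 0.119]
tool_rot: [-1.328, -2.846, 0.001]
ft_force: [0.0, 0.1, 1.3]
grip_width: 0.005
grip_force: 0.1
```

```bash
python3 - <<'E'
from h import *
s=ctrl.get_state();print(s['position'],s['ft_force'],s['tool_rot'])
for a in np.linspace(-.85,-.95,5):
    u=np.array([np.cos(a),np.sin(a)]);n=np.array([-u[1],u[0]])
    print(round(a,3),rel([*(F+.155*u+.039*n),.12],90+np.degrees(a)))
d=snap('top','top2'); im=d['pixels'][160:310,310:510,::-1]; cv2.imwrite('pics/c3.png',cv2.resize(im,(800,600),interpolation=3))
E
```

```text
[ 0.61603571 -0.08304484  0.11896234] [0.01075064 0.06884688 1.33481305] [-1.32757241e+00 -2.84647379e+00  7.69407096e-04]
-0.85 [ 0.004  0.014 -0.003 -0.001 -0.    -0.022]
-0.875 [ 0.     0.001 -0.003 -0.001 -0.     0.002]
-0.9 [-0.003 -0.012 -0.003 -0.001 -0.     0.026]
-0.925 [-0.005 -0.025 -0.003 -0.001 -0.     0.05 ]
-0.95 [-0.008 -0.038 -0.003 -0.001 -0.     0.074]
```

View pics/c3.png

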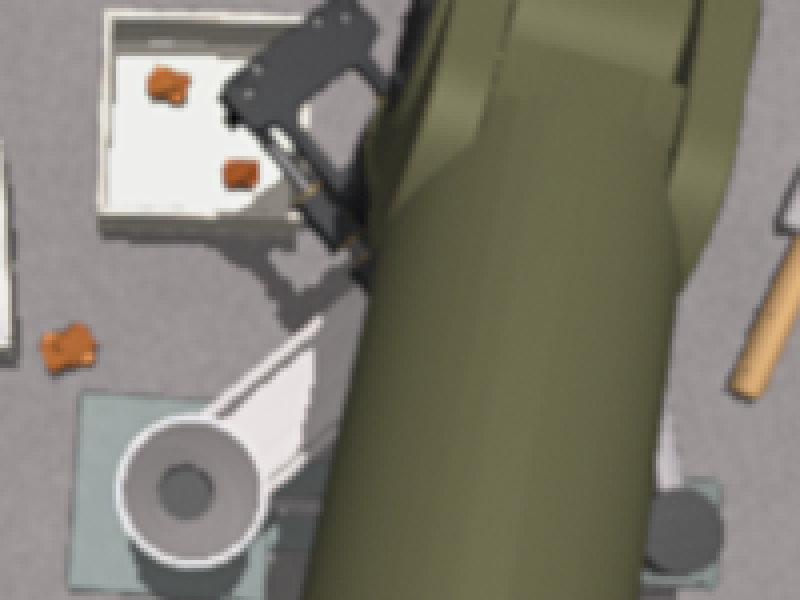

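Emit:
jog_arm(moves=[-0.001,-0.006,0,0,0,0.01,-1,-0.003,-0.012,0,0,0,0.026,-1,-0.004,-0.018,0,0,0,0.038,-1,-0.005,-0.024,0,0,0,0.05,-1,-0.005,-0.024,0,0,0,0.05,-1,-0.005,0.05,0,0,0,0.05,-1,-0.005,0.15,-0.1,0,0,0.05,-1,-0.005,0.25,-0.3,0,0,0.05,-1])

```text
time: 6.25
position: [0.6721, -0.0364, 0.2033]
tool_rot: [-1.399, -2.807, 0.005]
ft_force: [0.7, -0.4, 0.2]
grip_width: 0.004
grip_force: 0.0
```

Emit:
jog_arm(moves=[0,0.15,-0.1,0,0,0,-1,0,0.3,-0.1,0,0,0,-1,0,0.45,-0.1,0,0,0,-1,0,0.6,-0.1,0,0,0,-1,0,0.6,-0.1,0,0,0,-1,0,0.6,-0.1,0,0,0,-1,0,0.6,-0.1,0,0,0,-1,0,0.6,-0.1,0,0,0,-1])

```text
time: 7.25
position: [0.8168, 0.0706, 0.2364]
tool_rot: [1.402, 2.81, 0.001]
ft_force: [0.3, -0.5, 0.6]
grip_width: 0.003
grip_force: 0.0
```

```bash
python3 - <<'E'
from h import *
s=ctrl.get_state();print(s['position'],s['ft_force'],s['tool_rot'])
d=snap('top','top3'); im=d['pixels'][160:310,310:510,::-1]; cv2.imwrite('pics/c4.png',cv2.resize(im,(800,600),interpolation=3))
E
```

```text
[0.81675578 0.07063208 0.23644319] [ 0.30633614 -0.52388804  0.58269016] [1.40205460e+00 2.81016427e+00 1.24997964e-03]
```

View pics/c4.png

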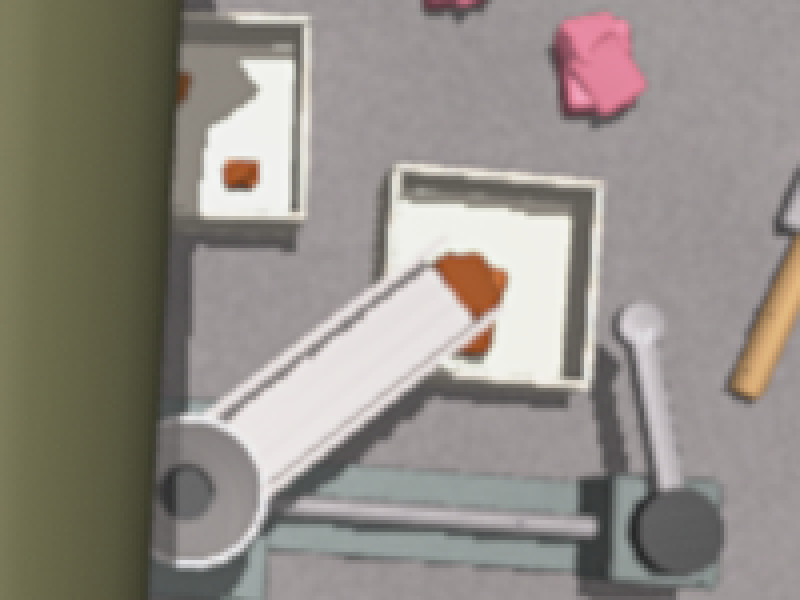

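```bash
python3 - <<'E'
from h import *
d=load('top3'); R=lambda x,y,z: ray(d,310+x/4,160+y/4,z)[:2]
l=R(443,240,.142);r=R(496,312,.142);f=F;m=(l+r)/2-f
b=np.array([.6062,-.1533])
print(l,r,np.linalg.norm(l-r),np.linalg.norm(m),np.arctan2(m[1],m[0]))
# from edges: mouth normal ; long edges at known heights r=60: z~.175, end .142
print('from mouth line',np.arctan2(*( (r-l)[::-1]))+np.pi/2)
print('target',np.arctan2(*(b-f)[::-1]))
s=ctrl.get_state()
for a in (-.9,-.944,-.95):
    u=np.array([np.cos(a),np.sin(a)]);n=np.array([-u[1],u[0]])
    print(rel([*(F+.155*u+.039*n),.12],90+np.degrees(a)))
E
```

```text
[ 0.61266291 -0.11221921] [ 0.57795099 -0.13791558] 0.04318819876041088 0.17414494609611156 -0.8995841667492664
from mouth line -0.9335480427548273
target -0.9440259402198131
[-0.01  -0.855  0.387  0.001  0.    -0.024]
[-0.016 -0.878  0.386  0.001  0.     0.018]
[-0.017 -0.881  0.386  0.001  0.     0.024]
```

Emit:
jog_arm(moves=[-0.02,-0.15,0,0,0,0,-1,-0.02,-0.3,0,0,0,0,-1,-0.02,-0.45,0.03,0,0,0,-1,-0.02,-0.6,0.1,0,0,0.01,-1,-0.02,-0.7,0.2,0,0,0.02,-1,-0.02,-0.75,0.3,0,0,0.03,-1,-0.02,-0.75,0.386,0,0,0.03,-1,-0.02,-0.75,0.386,0,0,0.03,-1])

```text
time: 8.3
position: [0.6393, -0.0684, 0.1177]
tool_rot: [-1.444, -2.786, 0.001]
ft_force: [1.1, -0.5, 0.3]
grip_width: 0.009
grip_force: 0.0
```

```bash
python3 - <<'E'
from h import *
s=ctrl.get_state();print(s['position'],s['ft_force'])
for a in (-.9,-.925,-.944,-.965):
    u=np.array([np.cos(a),np.sin(a)]);n=np.array([-u[1],u[0]])
    print(rel([*(F+.155*u+.039*n),.12],90+np.degrees(a)))
E
```

```text
[ 0.6393058  -0.0683699   0.11774279] [ 1.14274925 -0.54336705  0.34699942]
[ 0.001 -0.103 -0.007 -0.002 -0.003 -0.053]
[-0.003 -0.116 -0.007 -0.002 -0.003 -0.03 ]
[-0.005 -0.125 -0.007 -0.002 -0.003 -0.011]
[-0.008 -0.136 -0.007 -0.002 -0.002  0.009]
```

Emit:
jog_arm(moves=[-0.003,-0.04,0,0,0,0,-1,-0.005,-0.08,0,0,0,0,-1,-0.007,-0.1,0,0,0,0,-1,-0.007,-0.115,0,0,0,0,-1,-0.007,-0.125,0,0,0,0,-1,-0.007,-0.131,0,0,0,0,-1,-0.007,-0.135,0,0,0,0,-1,-0.007,-0.135,0,0,0,0,-1])

```text
time: 9.3
position: [0.6096, -0.0936, 0.1193]
tool_rot: [1.444, 2.789, 0.0]
ft_force: [1.5, 0.5, 1.4]
grip_width: 0.006
grip_force: 0.9
```

Emit:
jog_arm(moves=[0,0.05,0,0,0,0,-1,0,0.12,-0.1,0,0,0,-1,0,0.25,-0.3,0,0,0,-1,0,0.4,-0.5,0,0,0,-1,0,0.55,-0.6,0,0,0,-1,0,0.7,-0.6,0,0,0,-1,0,0.7,-0.6,0,0,0,-1,0,0.7,-0.6,0,0,0,-1])

```text
time: 10.3
position: [0.7806, 0.0278, 0.2972]
tool_rot: [-1.443, -2.788, 0.004]
ft_force: [0.6, -1.1, 0.0]
grip_width: 0.01
grip_force: 0.0
```

```bash
python3 - <<'E'
from h import *
s=ctrl.get_state();print(s['position'],s['ft_force'],s['joint_positions'].round(2))
d=snap('top','top4'); im=d['pixels'][160:310,310:510,::-1]; cv2.imwrite('pics/c5.png',cv2.resize(im,(800,600),interpolation=3))
E
```

```text
[0.78061324 0.02777601 0.29716983] [ 0.56332601 -1.10776351  0.03541923] [-0.36  0.66  0.58  0.91 -0.34  1.66  0.71]
```

View pics/c5.png

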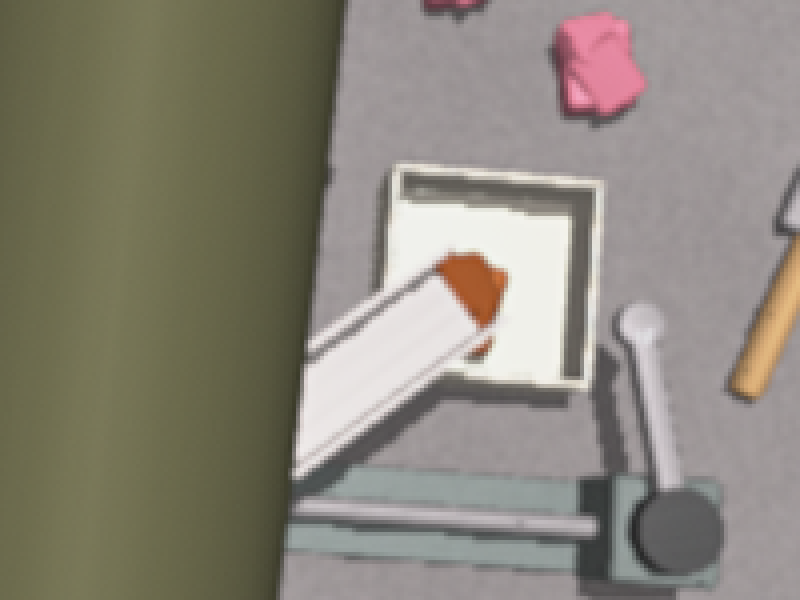

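```bash
python3 - <<'E'
from h import *
d=load('top4'); R=lambda x,y,z: ray(d,310+x/4,160+y/4,z)[:2]
l=R(450,250,.142);r=R(501,322,.142);m=(l+r)/2-F
print(np.linalg.norm(l-r),np.linalg.norm(m),np.arctan2(m[1],m[0]),np.arctan2(*( (r-l)[::-1]))+np.pi/2)
a=.154;u=np.array([np.cos(a),np.sin(a)]);n=np.array([-u[1],u[0]]);p=H+.09*u+.035*n
print(p,rel([*p,.28],8.8),rel([*p,.092],8.8))
E
```

```text
0.042581383063529085 0.17350765024413364 -0.931837409281451 -0.9520545783496086
[ 0.55696617 -0.18700893] [-0.154 -1.019  0.063 -0.002 -0.     0.44 ] [-0.154 -1.018  0.69  -0.002 -0.     0.44 ]
```

Emit:
jog_arm(moves=[-0.02,-0.14,0,0,0,0.06,-1,-0.04,-0.28,0,0,0,0.13,-1,-0.06,-0.42,0,0,0,0.2,-1,-0.09,-0.56,0,0,0,0.27,-1,-0.11,-0.7,0,0,0,0.34,-1,-0.13,-0.84,0,0,0,0.4,-1,-0.15,-0.96,0,0,0,0.44,-1,-0.154,-1,0,0,0,0.44,-1])

```text
time: 11.35
position: [0.5597, -0.1863, 0.3001]
tool_rot: [2.049, 2.381, 0.004]
ft_force: [-0.3, 0.7, -0.0]
grip_width: 0.006
grip_force: 0.0
```

```bash
python3 - <<'E'
from h import *
s=ctrl.get_state();print(s['position'],s['ft_force'],s['joint_positions'].round(2))
a=.154;u=np.array([np.cos(a),np.sin(a)]);n=np.array([-u[1],u[0]]);p=H+.09*u+.035*n
print(p,rel([*p,.28],8.8),rel([*p,.092],8.8))
d=snap('side','side5'); im=d['pixels'][140:290,230:430,::-1]; cv2.imwrite('pics/c6.png',cv2.resize(im,(800,600),interpolation=3))
E
```

```text
[ 0.55972198 -0.18626118  0.30010964] [-0.30158198  0.71513509 -0.02423231] [-0.39  0.2   0.78  1.51 -0.14  1.49  0.55]
[ 0.55696617 -0.18700893] [-0.001 -0.01   0.067  0.002 -0.001 -0.004] [-0.002 -0.011  0.694  0.002 -0.001 -0.004]
```

View pics/c6.png

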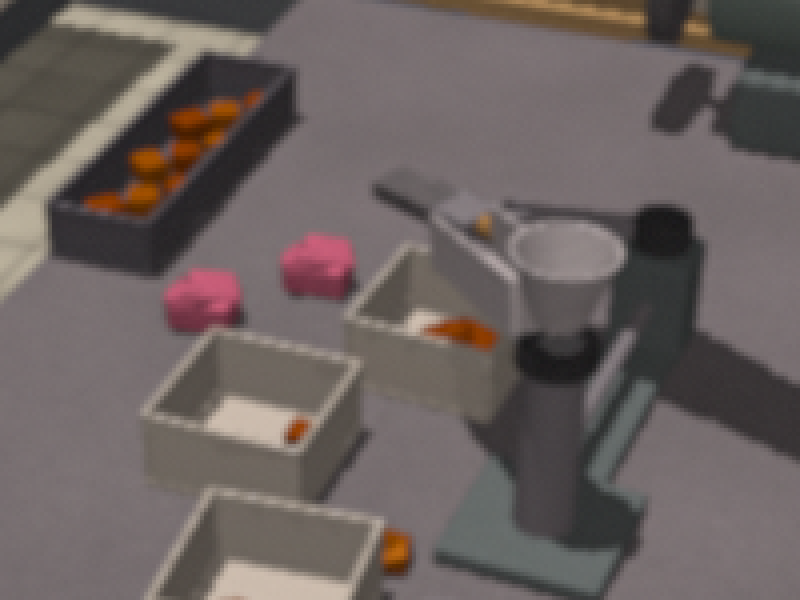

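```bash
python3 - <<'E'
from h import *
d=load('side5'); print(proj(d,[.5597,-.1863,.30]),proj(d,[*F,.215]),proj(d,[.4734,-.2354,.115]),proj(d,[.4734,-.2354,.105]))
E
```

```text
(np.float64(365.60591547822895), np.float64(131.83414715962584)) (np.float64(369.7339679254644), np.float64(201.87353320602747)) (np.float64(395.13361873735914), np.float64(191.9287386786547)) (np.float64(394.76642497605064), np.float64(195.00014694079255))
```

Emit:
jog_arm(moves=[0,-0.01,0.12,0,0,0,-1,0,-0.01,0.25,0,0,0,-1,0,-0.01,0.38,0,0,0,-1,0,-0.01,0.5,0,0,0,-1,0,-0.01,0.59,0,0,0,-1,0,-0.01,0.65,0,0,0,-1,0,-0.01,0.69,0,0,0,-1,0,-0.01,0.69,0,0,0,-1])

```text
time: 12.4
position: [0.5595, -0.1835, 0.0918]
tool_rot: [-2.043, -2.386, 0.0]
ft_force: [0.5, 0.0, 0.8]
grip_width: 0.006
grip_force: 0.0
```

```bash
python3 - <<'E'
from h import *
s=ctrl.get_state();print(s['position'],s['ft_force'])
for a in np.linspace(.154,-1.0,14):
    u=np.array([np.cos(a),np.sin(a)]);n=np.array([-u[1],u[0]]);print(round(a,3),rel([*(H+.09*u+.0165*n),.093],np.degrees(a)))
E
```

```text
[ 0.55949733 -0.18346549  0.09176778] [0.47865523 0.01837592 0.82732015]
0.154 [-0.072 -0.01  -0.004 -0.001 -0.     0.001]
0.065 [-0.099 -0.007 -0.004 -0.001 -0.     0.086]
-0.024 [-0.126 -0.005 -0.004 -0.001 -0.     0.17 ]
-0.112 [-0.153 -0.006 -0.004 -0.001 -0.     0.255]
-0.201 [-0.18  -0.01  -0.004 -0.001 -0.     0.34 ]
-0.29 [-0.206 -0.016 -0.004 -0.001 -0.     0.425]
-0.379 [-0.232 -0.024 -0.004 -0.001 -0.     0.509]
-0.467 [-0.257 -0.034 -0.004 -0.001 -0.     0.594]
-0.556 [-0.281 -0.047 -0.004 -0.001 -0.     0.679]
-0.645 [-0.304 -0.062 -0.004 -0.001 -0.     0.764]
-0.734 [-0.325 -0.078 -0.004 -0.001 -0.     0.849]
-0.822 [-0.345 -0.097 -0.004 -0.001  0.     0.933]
-0.911 [-3.630e-01 -1.170e-01 -4.000e-03 -1.000e-03  0.000e+00  1.018e+00]
-1.0 [-3.790e-01 -1.390e-01 -4.000e-03 -1.000e-03  0.000e+00  1.103e+00]
```

Emit:
jog_arm(moves=[-0.04,-0.01,-0.004,0,0,0,-1,-0.072,-0.01,-0.004,0,0,0,-1,-0.1,-0.007,-0.004,0,0,0.086,-1,-0.126,-0.005,-0.004,0,0,0.17,-1,-0.153,-0.006,-0.004,0,0,0.255,-1,-0.18,-0.01,-0.004,0,0,0.34,-1,-0.206,-0.016,-0.004,0,0,0.425,-1,-0.232,-0.024,-0.004,0,0,0.509,-1])

```text
time: 13.4
position: [0.5637, -0.2542, 0.0942]
tool_rot: [2.602, 1.76, 0.003]
ft_force: [-0.2, 2.6, 2.6]
grip_width: 0.001
grip_force: 1.0
```

```bash
python3 - <<'E'
from h import *
s=ctrl.get_state();print(s['position'],s['ft_force'])
for a in np.linspace(-.379,-1.0,8):
    u=np.array([np.cos(a),np.sin(a)]);n=np.array([-u[1],u[0]]);print(round(a,3),rel([*(H+.09*u+.0165*n),.093],np.degrees(a)))
E
```

```text
[ 0.56367669 -0.25419405  0.09418037] [-0.22936169  2.56283079  2.58323826]
-0.379 [ 0.002 -0.003  0.004  0.001 -0.001 -0.003]
-0.468 [-0.025  0.001  0.004  0.001 -0.001  0.082]
-0.556 [-0.052  0.002  0.004  0.001 -0.001  0.167]
-0.645 [-0.079  0.001  0.004  0.001 -0.001  0.252]
-0.734 [-0.106 -0.002  0.004  0.001 -0.001  0.336]
-0.823 [-0.132 -0.008  0.004  0.001 -0.001  0.421]
-0.911 [-0.158 -0.016  0.004  0.001 -0.001  0.506]
-1.0 [-0.183 -0.026  0.004  0.001 -0.001  0.591]
```

Emit:
jog_arm(moves=[-0.025,0,0.004,0,0,0.082,-1,-0.052,0,0.004,0,0,0.167,-1,-0.079,0,0.004,0,0,0.252,-1,-0.106,-0.002,0.004,0,0,0.336,-1,-0.132,-0.008,0.004,0,0,0.421,-1,-0.148,-0.013,0.004,0,0,0.47,-1,-0.16,-0.017,0.004,0,0,0.51,-1,-0.165,-0.019,0.004,0,0,0.53,-1])

```text
time: 14.4
position: [0.5405, -0.2974, 0.0927]
tool_rot: [-2.984, -0.983, -0.004]
ft_force: [2.4, 3.3, 0.8]
grip_width: 0.006
grip_force: 1.7
```

```bash
python3 - <<'E'
from h import *
s=ctrl.get_state();print(s['position'],s['ft_force'])
for a in np.linspace(-.9,-1.0,5):
    u=np.array([np.cos(a),np.sin(a)]);n=np.array([-u[1],u[0]]);print(round(a,3),rel([*(H+.09*u+.0165*n),.093],np.degrees(a)))
E
```

```text
[ 0.54049747 -0.297367    0.09266554] [2.40359831 3.26119021 0.84116983]
-0.9 [ 0.008 -0.001 -0.001  0.001 -0.002 -0.033]
-0.925 [ 0.001  0.    -0.001  0.001 -0.002 -0.009]
-0.95 [-0.007  0.002 -0.001  0.001 -0.002  0.015]
-0.975 [-0.014  0.003 -0.001  0.001 -0.002  0.039]
-1.0 [-0.022  0.004 -0.001  0.001 -0.002  0.063]
```

Emit:
jog_arm(moves=[-0.003,0,0,0,0,0,-1,-0.006,0,0,0,0,0,-1,-0.009,0,0,0,0,0,-1,-0.012,0,0,0,0,0,-1,-0.015,0,0,0,0,0,-1,-0.015,0,0,0,0,0,-1,-0.015,0,0,0,0,0,-1,-0.015,0,0,0,0,0,-1])

```text
time: 15.4
position: [0.5401, -0.2974, 0.0927]
tool_rot: [-2.981, -0.99, -0.01]
ft_force: [8.2, 5.9, -0.3]
grip_width: 0.004
grip_force: 4.5
```

```bash
python3 - <<'E'
from h import *
s=ctrl.get_state();print(s['position'],s['ft_force'])
a=-.955
u=np.array([np.cos(a),np.sin(a)]);n=np.array([-u[1],u[0]]);print((s['position'][:2]-H)@u,(s['position'][:2]-H)@n)
E
```

```text
[ 0.54009641 -0.29737367  0.0927127 ] [ 8.15621303  5.87749629 -0.30057922]
0.08911438902765523 0.01864866589961649
```

Emit:
jog_arm(moves=[0.02,0,0,0,0,0,-1,0.05,0,0,0,0,0,-1,0.06,0,-0.12,0,0,0,-1,0.06,0,-0.3,0,0,0,-1,0.06,0,-0.48,0,0,0,-1,0.06,0,-0.65,0,0,0,-1,0.06,0,-0.8,0,0,0,-1,0.06,0,-0.8,0,0,0,-1])

```text
time: 16.4
position: [0.5509, -0.2919, 0.3358]
tool_rot: [2.979, 0.98, 0.005]
ft_force: [0.3, -0.2, -1.0]
grip_width: 0.006
grip_force: 0.0
```

Emit:
jog_arm(moves=[-0.1,0.1,0,0,0,0,-1,-0.25,0.2,0,0,0,0,-1,-0.4,0.3,0,0,0,0,-1,-0.5,0.4,0,0,0,0,-1,-0.6,0.5,0,0,0,0,-1,-0.7,0.6,0,0,0,0,-1,-0.7,0.6,0,0,0,0,-1,-0.7,0.6,0,0,0,0,-1])

```text
time: 17.4
position: [0.4883, -0.5591, 0.3308]
tool_rot: [-2.982, -0.982, 0.001]
ft_force: [1.4, 0.4, 0.4]
grip_width: 0.005
grip_force: 0.0
```

```bash
python3 - <<'E'
from h import *
s=ctrl.get_state();print(s['position'],s['ft_force'])
d=snap('top','top6'); im=d['pixels'][160:310,330:530,::-1]; cv2.imwrite('pics/c7.png',cv2.resize(im,(800,600),interpolation=3))
E
```

```text
[ 0.48831012 -0.5590626   0.33080098] [1.38191288 0.39406476 0.40201423]
```

View pics/c7.png

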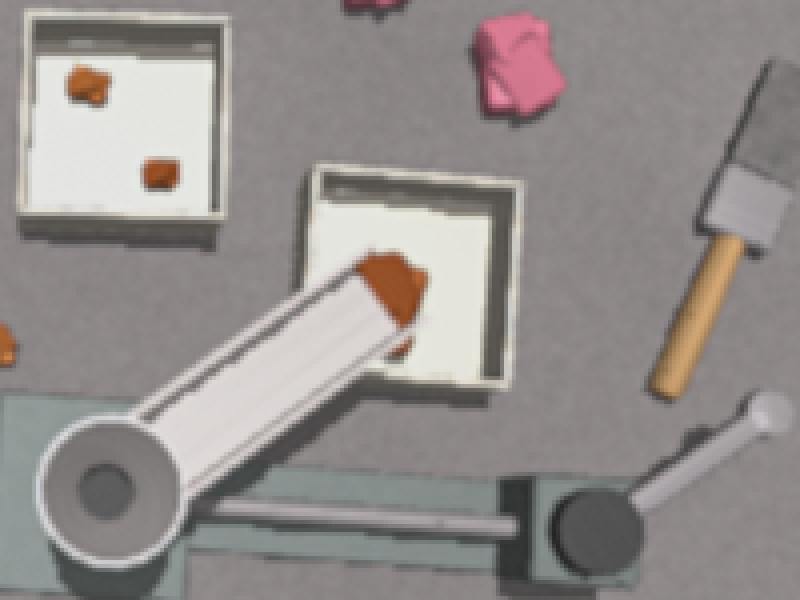

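```bash
python3 - <<'E'
from h import *
d=load('top6'); R=lambda x,y,z: ray(d,330+x/4,160+y/4,z)[:2]
e=R(771,413,.103)-H; print('lever q',.25-.0553-np.arctan2(e[1],e[0]),np.linalg.norm(e))
l=R(370,250,.142);r=R(421,322,.142);m=(l+r)/2-F; print('chute',np.arctan2(m[1],m[0]))
E
```

```text
lever q 1.145579016437746 0.1077806574664571
chute -0.931837409281451
```

The picture shows the chute mouth over the middle of the lump's bin (its tips at about (422,222) and (435,240) in the full picture). The lever end at (523,263) gives a lever angle of 1.146, which is at its stop. The bins, stones and brush in view have not moved, so I am handing in.

```bash
python3 -c "
from bench import ctrl
print(ctrl.close_job())"
```

```text
the job is handed in; nothing more can be done
None
```

The chute mouth is over the big-lump bin, about 2 mm off the line to its centre, the clamp lever was then pushed to its stop (about 1.15 rad), and the job is handed in at about 17.5 s.

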